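# Draw the scraper out of the braced holding tank

### The arm

A 6-joint arm with a two-finger parallel gripper is mounted at the origin on the work surface. World frame = base frame: x ahead of the robot, y to its left, z up, the work surface at z = 0. Lengths are in m, angles in degrees, forces in N, time in s.
With the tool pointing down it reaches from about 0.325 to 0.85 m from the base axis. Payload 4.4 kg.
Tool frame: the origin (TCP) lies on the centre line of the jaws, within the pads' length; the fingertips stand robot.tip_extent ahead of it and the grasp point (between the pads) lies 6 mm ahead of it (robot.tip_extent is the distance from the TCP to the fingertips, in m); z points along the fingers, y is the line along which they close (so a half turn about z gives the same grasp; the last joint's range is limited). The gripper opens to 94 mm and grips with 3 to 60 N. Pads are 16 mm wide; open, the fingers measure 119 mm over their backs; the gripper's body (75 mm by 177 mm) begins 78 mm behind the grasp point.
Start: joints at [-8.623, 11.837, 88.321, -0, 79.842, -8.623], TCP at [0.575, -0, 0.23] pointing down, gripper open.
Joint ranges: [-156.59, 156.59], [-49.26, 127.26], [12.9, 141.05], [-63.56, 243.56], [4.71, 150.69], [-161.64, 161.64]. Speed limits (degrees/s): [159.86, 159.86, 180, 180, 180, 180].

### API

Orientations are given as [roll, pitch, yaw] about the fixed x, y, z axes, in that order (R = Rz(yaw) Ry(pitch) Rx(roll)).
In Python, from cell import robot, optics gives the robot as it stands.
- The arm moves only by the tool send_rows, never from a script. Its argument "deltas" is a list of rows, each a list of 5 numbers: the finger opening in cm, from 0 to 9.4, then the shift along the world's x, y, z in cm, then the turn about the world's z in degrees. In form: [[grip, x, y, z, twist], ...]. A call has 1 to 20 rows; each row shifts and turns the commanded pose from where the row before left it; what a row does not reach is not made up. A row lasts 1/8 s, in which the tool goes at most 62.5 mm and 10.7 degrees, less where a joint would pass 70% of its speed; a pose out of reach is approached as far as the arm can. A call is refused whole if a number of a shift passes 6.25 or a number of a turn 10.7, either way. A call with a gripper value outside its range is refused whole. The fingers move at their own pace and stop on an object; "newtons" is the grip in N (left out, the last holds). Time passes only in rows, so rows that do not move let the fingers close. It gives the time, the measured TCP pose, the force, the opening and the grip force at its end, in the units of the state.
- robot.get_obs(): the state, without advancing time (a new reading comes with each control period).
- optics.snapshot(name): name is "scene" or "side" or "wrist"; returns a dict with "pixels" (420x560x3 uint8, red, green, blue), "depth" (420x560 float32, m along the optical axis (not along the pixel's ray), 0 where there is no reading), "vfov" (degrees; the focal length in pixels is half the picture's height over the tangent of half this angle, whatever the lens; pixels are square), "cx", "cy" (the principal point, pixels), "distortion" ([k1, k2, p1, p2, k3] as OpenCV has them; the pictures are not rectified), "T" (4x4, takes a point from camera to world coordinates); the wrist camera has in their place "tool_from_camera" (4x4, takes a point from camera to tool coordinates, whose origin is the TCP and whose axes are the flange's). Camera axes: x right, y down, z forward; pixel columns grow to the right and rows downward; lengths in m; the calibration is good to about 2 mm. A picture is of the moment at which its call begins: read the wrist's pose just before it.
- robot.close_job(): hands the job in; it is judged then, once.
The state is a dict: "time": time; "qpos": joint angles; "joint_vel": joint speeds; "tau": joint torques, N m; "ee_pos": TCP position; "tool_rot": TCP orientation; "contact_force": force on the tool from outside, world axes, zero at the start; "wrist_torque": the same for the moment, N m; "gripper_width": finger opening in m; "finger_force": force on a finger pad.
Only numpy, scipy, OpenCV 4.12 (cv2) and the standard library are available. Lean on these libraries where they do the work, as an engineer would, in place of code of your own. Each camera call takes 0.05 s, during which the arm holds its last target. There are 200 camera calls.

### The job

The glass scraper was left lying on the floor of the drained, shallow holding tank, reaching under the brace that divides the tank's top into two openings; it is longer than either opening, so tip it up and draw it out slantwise, one end first, through one of them. Do not force it or the gripper against the tank, and leave the pot and the stone in the tank and the jars, cup, dish and pipette on the bench where they are. Finish while still holding the scraper in the gripper, still, with all of it a good 5 cm above the tank's top; do not put it down or let go.

Things in the scene. Friction and masses are not known exactly. Their poses are not given: they have to be found in the camera images.
- tank: Shallow dry acrylic tank, fixed to the bench: 240 (its x) by 390 (its y, the long way) by 80 mm high; origin at the centre of its underside, z up. White floor, upper face at z = 5; clear walls 6 mm thick; black top sheet, z = 75 to 80, with two openings and a brace between them. It holds only the scraper, the pot and the stone. A drain fitting sticks out 50 mm from the middle of the +x wall.
- brace (a point): Centre of the brace's upper face, (0, 0, 80) mm in the tank's frame. The brace is part of the top sheet: 50 mm wide (tank y = -25 to 25), 5 mm thick, across the whole tank.
- opening_a (a point): Centre of the -y opening in the top sheet, (0, -100, 80) mm in the tank's frame. It is 170 by 150 mm: tank x = -85 to 85, y = -175 to -25. Beyond its edges the sheet overhangs the tank's inside, by 14 mm at the end wall and 29 mm at the long walls.
- opening_b (a point): Centre of the +y opening in the top sheet, (0, 100, 80) mm in the tank's frame: 170 by 150 mm, x = -85 to 85, y = 25 to 175, same overhangs.
- scraper: Loose rigid grey scraper, 270 mm long, 60 to 130 g, flat on the tank floor, along the tank's y, its middle under the brace, handle to the -y end. Origin mid-length on its underside; x towards the blade, z up. Handle: flat-sided bar, y 14 wide, z 0 to 16, x = -135 to 93 mm; cross-piece 50 wide, 16 thick, x = 93 to 123; steel blade 60 wide, 4 thick, x = 121 to 135. Centre of mass near x = 25.
- handle_end (a point): Centre of the handle's free end face: (-135, 0, 8) mm in the scraper's frame.
- blade_end (a point): Middle of the blade's edge: (135, 0, 2) mm in the scraper's frame.
- clay_pot: Bystander: small open terracotta pot, 44 mm across, 42 mm high, standing on the tank floor near its +x wall, in one half or the other; origin at the centre of its underside.
- stone: Bystander: grey stone, 44 mm across, 27 mm high, on the tank floor near its +x wall, in the half that the pot is not in; origin at the centre of its underside.
- jar_a: Bystander: green sample jar with white lid, 60 mm across, 60 mm high, on the bench beyond the tank; origin at the centre of its underside.
- jar_b: Bystander: clear sample jar with white lid and paper label, 60 mm across, 60 mm high, on the bench beyond the tank; origin at the centre of its underside.
- cup: Bystander: clear plastic cup, 68 mm across, 75 mm high, on the bench beyond the tank; origin at the centre of its underside.
- dish: Bystander: covered dish, 94 mm across, 16 mm high, on the bench beside the tank's +y end; origin at the centre of its underside.
- pipette: Bystander: glass dropping pipette with a tan bulb, 240 mm long, 18 mm thick, lying on the bench beside the tank's -y end; origin under the middle, x along it towards the bulb.

How it is judged (in metres and radians):
On the way:
1. the scraper stands slantwise through an opening: one end above the tank's top sheet, the other still below it (((height (world z) of handle_end above 0.09 m and height (world z) of blade_end below 0.07 m) or (height (world z) of blade_end above 0.09 m and height (world z) of handle_end below 0.07 m))), for 0.1 s.
At the end, for the whole second after the job is handed in: The scraper is held in the gripper and at rest (under 5 cm/s), touching nothing of the tank, both its ends more than 30 mm above the tank's top (over 110 mm above the bench), and the seven bystanders are within 30 mm of where they were (height (world z) of each of handle_end, blade_end above 0.11 m and contact force between scraper and the fingers above 1 N and contact force between scraper and tank below 0.1 N and linear speed of scraper below 0.05 m/s and angular speed of scraper below 0.3 rad/s and distance of each of clay_pot, stone, jar_a, jar_b, cup, dish, pipette from where it was at the start of the episode below 0.03 m); the arm keeps its last pose, push and grip.
It fails at once if the tank is pressed or struck with more than 30 N (contact force between tank and anything else above 30 N).
It fails at once if a bystander is moved by more than 30 mm (distance of any of clay_pot, stone, jar_a, jar_b, cup, dish, pipette from where it was at the start of the episode above 0.03 m).
It also fails if it takes over 48 s, if anything falls off the work surface, if the arm or the gripper's body presses on something with over 40 N, if the wrist force passes 120 N, or if a joint passes its speed limit or range.

## Working session

There is one attempt and no reset: what is moved stays moved. The work goes in short steps, Python scripts to look and compute and a tool call to move; the robot and the scene stay as the last step left them, time stands still between calls to the robot, and variables do not carry over. Pictures are saved under pics/ and viewed, at most 10 in all, crops included, and the job is handed in when it is done.

Besides the shell and the picture viewer there is one more tool, called as name(argument=value, ...) on one line, values as JSON. send_rows: Moves the arm, as the interface text tells. Its arguments: {"type":"object","properties":{"deltas":{"type":"array","items":{"type":"array","items":{"type":"number"}}},"newtons":{"type":"number"}},"required":["deltas"]}

```bash
mkdir -p pics; ls
python3 - <<'E'
from cell import robot, optics
import cv2,numpy as np
print(robot.get_obs(), robot.tip_extent)
for n in ("scene","side","wrist"):
    s=optics.snapshot(n); cv2.imwrite(f"pics/{n}0.png",s["pixels"][:,:,::-1])
    print(n,s["vfov"],s["cx"],s["cy"],s["distortion"],np.round(s.get("T",s.get("tool_from_camera")),3).tolist())
E
```

```text
pics
{'time': 0.0, 'qpos': array([-8.62347598e+00,  1.18828777e+01,  8.84030965e+01, -2.31733473e-03,
        7.98412425e+01, -8.62202710e+00]), 'joint_vel': array([ 0.0679972 ,  0.14369693, -0.08158128,  0.01796253, -0.04214565,
       -0.00222271]), 'tau': array([-8.39226868e-05, -3.70882022e+01, -2.81415099e+01,  6.96549774e-02,
        3.60915181e-02, -1.71865345e-04]), 'ee_pos': array([5.74259087e-01, 8.36623288e-05, 2.29318435e-01]), 'tool_rot': array([-1.79873879e+02, -1.68174131e-02,  8.99989439e+01]), 'contact_force': array([ 0.94704346,  0.32029363, -0.04119878]), 'wrist_torque': array([ 0.01531325,  0.03826643, -0.00096356]), 'finger_force': 0.0, 'gripper_width': 0.09375058923559695} 0.025
scene 46.35618346707239 276.68257326678736 208.6599352686207 [0.0285297 0.        0.        0.        0.       ] [[0.51, 0.461, -0.726, 1.379], [0.86, -0.282, 0.425, -0.372], [-0.009, -0.841, -0.541, 0.659], [0.0, 0.0, 0.0, 1.0]]
side 48.682772641248455 286.1290018813472 206.04838113052045 [-0.15733408  0.          0.          0.          0.        ] [[-0.998, -0.058, 0.038, 0.544], [-0.068, 0.673, -0.737, 0.795], [0.017, -0.738, -0.675, 0.759], [0.0, 0.0, 0.0, 1.0]]
wrist 66.05725755426974 278.8321127132867 210.60161771042334 [-0.04737406  0.          0.          0.          0.        ] [[0.001, -0.96, -0.281, 0.081], [1.0, 0.0, 0.001, 0.0], [-0.001, -0.281, 0.96, -0.153], [0.0, 0.0, 0.0, 1.0]]
```

View pics/scene0.png

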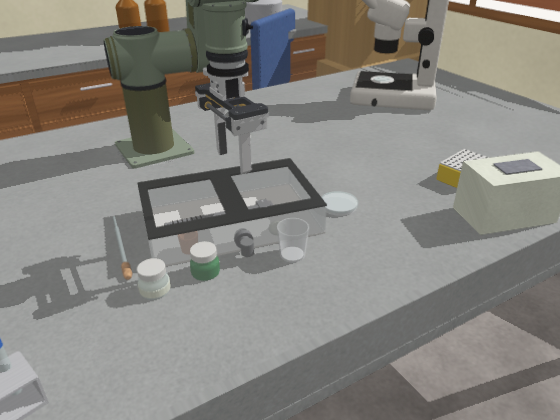

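View pics/side0.png

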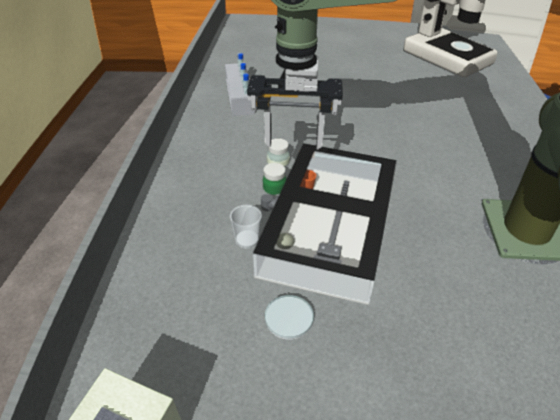

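View pics/wrist0.png

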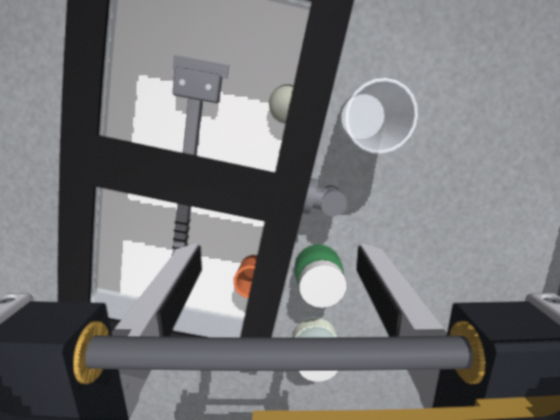

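The scene view shows the tank with the pipette at its left and the dish at its right, and the two jars and the cup in front. In the side view the blade is at about (330,250) and the handle runs up to (345,185). The pot is at (310,180), in opening A with the handle, and the stone is at (287,240) in B. The wrist view shows the blade at (200,65) and the handle down to about (180,245), partly hidden by the left finger. Next I'll measure it using the wrist rays and depth.

```bash
cat > h.py <<'E'
from cell import robot, optics
import cv2,numpy as np
from scipy.spatial.transform import Rotation as Ro
def cloud(n):
    o=robot.get_obs(); s=optics.snapshot(n)
    if n=="wrist":
        T=np.eye(4);T[:3,:3]=Ro.from_euler("xyz",o["tool_rot"],degrees=True).as_matrix();T[:3,3]=o["ee_pos"];T=T@s["tool_from_camera"]
    else: T=s["T"]
    f=210/np.tan(np.radians(s["vfov"]/2));K=np.array([[f,0,s["cx"]],[0,f,s["cy"]],[0,0,1]])
    v,u=np.mgrid[:420,:560]
    p=cv2.undistortPoints(np.stack([u,v],-1).reshape(-1,1,2).astype(np.float64),K,np.array(s["distortion"])).reshape(420,560,2)
    ray=np.dstack([p,np.ones((420,560))])
    P=(ray*s["depth"][...,None])@T[:3,:3].T+T[:3,3]; P[s["depth"]==0]=np.nan
    return s["pixels"],P,ray@T[:3,:3].T,T[:3,3]
E
python3 - <<'E'
from h import *
for n in("wrist","side"):
    im,P,R,c=cloud(n)
    def pl(u,v,z): return np.round(c+R[v,u]*(z-c[2])/R[v,u,2],4)
    z=P[...,2]; mx=im.max(2).astype(int); mn=im.min(2).astype(int)
    bl=(mx<45)&(abs(z-.08)<.012)
    pts=P[bl]; print(n,"black",bl.sum(),np.nanmedian(pts[:,2]),cv2.minAreaRect(pts[:,:2].astype(np.float32)))
    inn=(P[...,0]>.38)&(P[...,0]<.68)&(abs(P[...,1])<.22)
    fl=inn&(mn>200); print("floor z",np.nanpercentile(z[fl],[10,50,90]))
    sc=inn&(mx<150)&(mx-mn<25)&(z>.014)&(z<.028)
    sc=cv2.morphologyEx(sc.astype(np.uint8),cv2.MORPH_OPEN,np.ones((3,3)))
    k,l,st,ce=cv2.connectedComponentsWithStats(sc)
    for i in range(1,k):
        if st[i,4]>60:
            q=P[l==i]; print(st[i],q.mean(0).round(4),cv2.minAreaRect(q[:,:2].astype(np.float32)))
    red=inn&(im[...,0]>im[...,2].astype(int)+60)&(z<.06); print("pot",red.sum(),np.nanmin(P[red],0),np.nanmax(P[red],0))
im,P,R,c=cloud("wrist")
def pl(u,v,z): return np.round(c+R[v,u]*(z-c[2])/R[v,u,2],4)
# bar cross-section: dark pixels per row against floor
for v in range(110,245,15):
    print(v,[(u,im[v,u].tolist(),P[v,u].round(3).tolist()) for u in (176,182,190,196)][1:3])
E
```

```text
wrist black 30651 0.07854006538042707 ((0.48123952746391296, 0.021090641617774963), (0.3677292466163635, 0.23819421231746674), 78.00856018066406)
floor z [0.00253498 0.00367315 0.058284  ]
[ 173   67   48   87 1975] [0.4844 0.0991 0.0193] ((0.4817958474159241, 0.08580081164836884), (0.08868858218193054, 0.04959631711244583), 80.87334442138672)
[269  92  17  31 236] [0.5708 0.0888 0.023 ] ((0.5703636407852173, 0.08926794677972794), (0.013289996422827244, 0.033776991069316864), 25.417356491088867)
[172 204  18  46 568] [ 0.4576 -0.0452  0.0194] ((0.4570361077785492, -0.04651525989174843), (0.0585668720304966, 0.015183585695922375), 78.86833190917969)
pot 558 [ 0.52143951 -0.12413277  0.00692349] [ 0.54618996 -0.08221848  0.04684801]
side black 5585 0.07945539089262399 ((0.18732361495494843, -0.40978825092315674), (1.3729323148727417, 0.6209644675254822), 77.4447250366211)
floor z [0.00261605 0.00486139 0.04638779]
[341 181   8  15  80] [ 0.446  -0.09    0.0202] ((0.44600626826286316, -0.09005606919527054), (0.05659797042608261, 0.01324969157576561), 77.45114135742188)
[318 212  24  46 
[... 533 characters left out ...]
25, 127, 132], [0.478, 0.072, 0.02])]
140 [(182, [218, 218, 219], [0.463, 0.055, 0.003]), (190, [127, 128, 133], [0.477, 0.056, 0.019])]
155 [(182, [35, 34, 36], [0.484, 0.046, 0.078]), (190, [48, 47, 49], [0.491, 0.046, 0.077])]
170 [(182, [36, 36, 37], [0.483, 0.032, 0.079]), (190, [34, 34, 34], [0.491, 0.032, 0.079])]
185 [(182, [37, 37, 37], [0.482, 0.018, 0.079]), (190, [36, 36, 36], [0.49, 0.018, 0.079])]
200 [(182, [36, 36, 38], [0.48, 0.002, 0.077]), (190, [36, 36, 36], [0.488, 0.003, 0.078])]
215 [(182, [85, 85, 89], [0.461, -0.031, 0.02]), (190, [128, 127, 128], [0.467, -0.035, 0.006])]
230 [(182, [69, 70, 74], [0.459, -0.049, 0.02]), (190, [160, 158, 160], [0.464, -0.055, 0.003])]
```

Run:
```python
from h import *
d=np.array([np.sin(np.radians(12)),np.cos(np.radians(12))]); n=np.array([d[1],-d[0]])
for nm in("wrist","side"):
    im,P,R,c=cloud(nm); mx=im.max(2).astype(int); mn=im.min(2).astype(int)
    Q=c+R*((.021-c[2])/R[...,2])[...,None]
    z=P[...,2]; s=(z>.014)&(z<.028)&(mx<150)&(mx-mn<25)&(abs(Q[...,0]-.465)<.06)&(abs(Q[...,1])<.2)
    q=Q[s][:,:2]; t=q@d; w=q@n
    C=[]
    for a in np.arange(-.2,.26,.01):
        m=(t>=a)&(t<a+.01)
        if m.sum()>8: C.append((a+.005,np.median(w[m]),(w[m].min()+w[m].max())/2,np.ptp(w[m]),m.sum()))
    C=np.array(C); print(nm);print(C.round(4))
    b=C[(C[:,3]<.022)&(C[:,0]<.16)]; print("bar fit slope,icpt",np.polyfit(b[:,0],b[:,2],1))
    bl=(mx<60)&(abs(z-.08)<.012)
    Q8=c+R*((.08-c[2])/R[...,2])[...,None]; q=Q8[bl][:,:2]; q=q[(abs(q[:,0]-.48)<.2)&(abs(q[:,1])<.25)]
    print("tank t range",np.percentile(q@d,[.1,99.9]),"n range",np.percentile(q@n,[.1,99.9]),cv2.minAreaRect(q.astype(np.float32)))
    m=abs(q@n-(np.percentile(q@n,5)+np.percentile(q@n,95))/2)<.05; h,e=np.histogram((q@d)[m],np.arange(-.2,.25,.005)); print([(round(a,3),int(k)) for a,k in zip(e,h) if k])
```

```text
wrist
[[2.500e-02 4.558e-01 4.582e-01 1.570e-02 6.500e+01]
 [3.500e-02 4.579e-01 4.577e-01 1.650e-02 1.000e+02]
 [4.500e-02 4.575e-01 4.573e-01 1.630e-02 1.060e+02]
 [5.500e-02 4.574e-01 4.572e-01 1.630e-02 1.050e+02]
 [6.500e-02 4.572e-01 4.576e-01 1.590e-02 1.060e+02]
 [7.500e-02 4.570e-01 4.570e-01 1.480e-02 9.700e+01]
 [1.450e-01 4.551e-01 4.552e-01 1.430e-02 1.130e+02]
 [1.550e-01 4.549e-01 4.550e-01 1.420e-02 1.160e+02]
 [1.650e-01 4.547e-01 4.548e-01 1.430e-02 1.190e+02]
 [1.750e-01 4.542e-01 4.542e-01 1.400e-02 1.210e+02]
 [1.850e-01 4.536e-01 4.536e-01 1.550e-02 1.350e+02]
 [1.950e-01 4.526e-01 4.536e-01 4.660e-02 1.860e+02]
 [2.050e-01 4.536e-01 4.536e-01 4.920e-02 4.450e+02]
 [2.150e-01 4.525e-01 4.527e-01 4.980e-02 3.900e+02]
 [2.250e-01 4.532e-01 4.527e-01 4.920e-02 3.510e+02]]
bar fit slope,icpt [-0.02348204  0.45866269]
tank t range [-0.05424252  0.30194312] n range [0.34887882 0.58539555] ((0.48217231035232544, 0.020904481410980225), (0.36745598912239075, 0.23721161484718323), 78.05412292480469)
[(np.float64(-0.06), 2), (np.float64(-0.055), 60), (np.float64(-0.05), 36
[... 1365 characters left out ...]
  4.750e-02  7.700e+01]
 [ 2.350e-01  4.484e-01  4.485e-01  4.750e-02  4.300e+01]]
bar fit slope,icpt [-0.03329537  0.45499932]
tank t range [-0.06589052  0.32229546] n range [0.3461107  0.58331349] ((0.48103347420692444, 0.02817097306251526), (0.38984546065330505, 0.2374081015586853), 77.85333251953125)
[(np.float64(-0.07), 12), (np.float64(-0.065), 43), (np.float64(-0.06), 46), (np.float64(-0.055), 47), (np.float64(-0.05), 38), (np.float64(0.1), 7), (np.float64(0.105), 65), (np.float64(0.11), 65), (np.float64(0.115), 70), (np.float64(0.12), 62), (np.float64(0.125), 69), (np.float64(0.13), 71), (np.float64(0.135), 71), (np.float64(0.14), 64), (np.float64(0.145), 70), (np.float64(0.15), 38)]
```

Tank frame: brace centre at t≈0.125, n≈0.466, yaw ≈ -12°. The scraper bar is at n≈0.457 with yaw ≈ -10.5°, and the handle end at t≈-0.03. I'll grasp at about (0.446, -0.100), starting with a move to just above it.

send_rows(deltas=[[5, -2.6, -2, -0.5, -2.1], [5, -2.6, -2, -0.5, -2.1], [5, -2.6, -2, -1, -2.1], [5, -2.5, -2, -2, -2.1], [5, -2.5, -2, -2, -2.1], [5, 0, 0, -2, 0], [5, 0, 0, -2, 0], [5, 0, 0, 0, 0], [5, 0, 0, 0, 0]], newtons=8)

```text
time: 1.52
ee_pos: [0.4476, -0.1002, 0.1312]
tool_rot: [179.9, 0.0, 79.5]
contact_force: [-0.4, 1.0, 0.5]
gripper_width: 0.0501
finger_force: 0.0
```

Run:
```python
from h import *
print({k:v for k,v in robot.get_obs().items() if k in("time","ee_pos","tool_rot","contact_force","gripper_width")})
im,P,R,c=cloud("wrist"); cv2.imwrite("pics/wrist1.png",im[:,:,::-1])
# project tank-floor grasp estimate
```

```text
{'time': 1.525, 'ee_pos': array([ 0.4475854 , -0.10020282,  0.13118904]), 'tool_rot': array([1.79935891e+02, 1.66890907e-02, 7.95091808e+01]), 'contact_force': array([-0.42908361,  0.9616694 ,  0.51364257]), 'gripper_width': 0.050113672213337145}
```

View pics/wrist1.png

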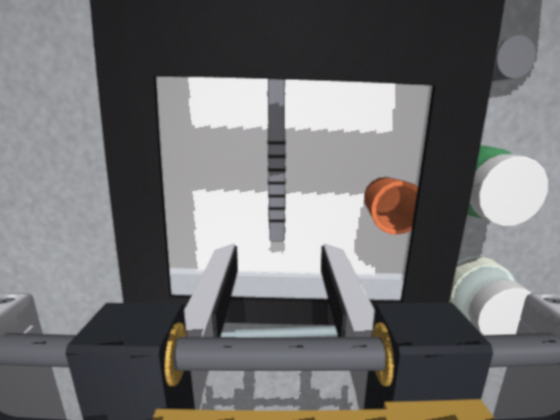

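The handle is centred between the fingers and upright in the image. Its end is at about (277,242), with the opening's end edge at row 298. I'll convert these to positions.

Run:
```python
from h import *
im,P,R,c=cloud("wrist")
o=robot.get_obs(); M=Ro.from_euler("xyz",o["tool_rot"],degrees=True).as_matrix()
def t(u,v,z):
    p=c+R[v,u]*(z-c[2])/R[v,u,2]; return p.round(4),((p-o["ee_pos"])@M).round(4)
for u,v,z in((277,242,.021),(277,100,.021),(270,150,.021),(285,150,.021),(277,298,.08),(277,80,.08)): print(t(u,v,z),P[v,u].round(3),im[v,u])
g=im[:,277].astype(int).mean(1); print([(v,int(g[v])) for v in range(228,256,2)])
```

```text
(array([ 0.4429, -0.1243,  0.021 ]), array([-0.0244, -0.0009,  0.1106])) [ 0.442 -0.131  0.004] [158 157 158]
(array([ 0.4644, -0.0082,  0.021 ]), array([ 0.0936, -0.0008,  0.1105])) [ 0.464 -0.008  0.02 ] [131 132 140]
(array([ 0.4519, -0.045 ,  0.021 ]), array([ 0.0551, -0.0064,  0.1105])) [ 0.452 -0.045  0.02 ] [85 85 90]
(array([ 0.4638, -0.0472,  0.021 ]), array([0.0551, 0.0057, 0.1105])) [ 0.464 -0.049  0.003] [137 136 138]
(array([ 0.4395, -0.1435,  0.08  ]), array([-0.044 , -0.0006,  0.0516])) [ 0.439 -0.146  0.075] [54 55 57]
(array([4.662e-01, 2.000e-04, 8.000e-02]), array([ 0.1022, -0.0005,  0.0515])) [0.467 0.006 0.02 ] [116 117 123]
[(228, 132), (230, 134), (232, 133), (234, 133), (236, 132), (238, 132), (240, 127), (242, 157), (244, 165), (246, 166), (248, 166), (250, 170), (252, 227), (254, 239)]
```

send_rows(deltas=[[5, 0, 0, -1.5, 0], [5, 0, 0, -1.5, 0], [5, 0, 0, -1.5, 0], [5, 0, 0, -1.5, 0], [5, 0, 0, -1.5, 0], [5, 0, 0, -1.2, 0], [5, 0, 0, -0.8, 0], [5, 0, 0, 0, 0], [5, 0, 0, 0, 0]])

```text
time: 2.75
ee_pos: [0.4475, -0.1002, 0.0358]
tool_rot: [179.9, 0.0, 79.5]
contact_force: [0.7, 0.6, 0.3]
gripper_width: 0.0502
finger_force: 0.0
```

send_rows(deltas=[[5, 0, 0, -0.2, 0], [3, 0, 0, 0, 0], [0, 0, 0, 0, 0], [0, 0, 0, 0, 0], [0, 0, 0, 0, 0], [0, 0, 0, 0, 0], [0, 0, 0, 0, 0], [0, 0, 0, 0, 0]], newtons=8)

```text
time: 3.75
ee_pos: [0.4469, -0.1, 0.0335]
tool_rot: [-180.0, 0.0, 79.5]
contact_force: [-0.8, 0.1, 0.5]
gripper_width: 0.0139
finger_force: 8.0
```

send_rows(deltas=[[0, 0, 0, 0.5, 0], [0, 0, 0, 0.5, 0], [0, 0, 0, 0.5, 0], [0, 0, 0, 0.5, 0], [0, 0, 0, 0.5, 0], [0, 0, 0, 0, 0], [0, 0, 0, 0, 0]])

```text
time: 4.62
ee_pos: [0.447, -0.1, 0.0585]
tool_rot: [180.0, 0.0, 79.5]
contact_force: [-0.1, -0.3, 0.3]
gripper_width: 0.0136
finger_force: 8.0
```

Run:
```python
from h import *
im,P,R,c=cloud("wrist")
for v in range(60,250,12): print(v,P[v,274].round(4),im[v,274])
im,P,R,c=cloud("side");cv2.imwrite("pics/side1.png",cv2.resize(im[100:310,220:460,::-1],None,fx=2.5,fy=2.5))
z=P[...,2];
for t in (.19,.21,.22,.23):
    q=np.array([t*.208+.452*.978,t*.978-.452*.208]); m=np.hypot(P[...,0]-q[0],P[...,1]-q[1])<.005; print(t,np.nanpercentile(z[m],[10,50,90]) if m.any() else 0)
```

```text
60 [0.4652 0.0076 0.033 ] [103 104 109]
72 [0.4641 0.0019 0.0331] [65 66 69]
84 [ 0.463  -0.0039  0.0342] [64 65 68]
96 [ 0.4619 -0.0097  0.0331] [64 65 68]
108 [ 0.4608 -0.0157  0.0348] [64 64 67]
120 [ 0.4597 -0.0216  0.0362] [65 65 68]
132 [ 0.4586 -0.0276  0.0374] [66 66 70]
144 [ 0.4575 -0.0338  0.0374] [69 69 73]
156 [ 0.4564 -0.0398  0.0393] [20 18 20]
168 [ 0.4552 -0.0461  0.039 ] [110 111 117]
180 [ 0.454  -0.0523  0.0402] [102 103 108]
192 [ 0.4528 -0.0586  0.0407] [107 108 114]
204 [ 0.4515 -0.0654  0.0403] [110 110 117]
216 [ 0.4504 -0.0715  0.0425] [34 34 34]
228 [ 0.4491 -0.0782  0.0429] [110 111 116]
240 [ 0.4478 -0.0854  0.0423] [108 108 113]
0.19 [0.0249653  0.02692217 0.02806039]
0.21 [0.02279061 0.0254677  0.026049  ]
0.22 [0.0214951  0.02426878 0.02571109]
0.23 [0.00904816 0.0129842  0.02219655]
```

It pivots freely and the blade stays on the floor. I'll keep lifting while drawing it toward -y.

send_rows(deltas=[[0, -0.03, -0.12, 0.65, 0], [0, -0.03, -0.12, 0.65, 0], [0, -0.03, -0.12, 0.65, 0], [0, -0.03, -0.12, 0.65, 0], [0, -0.03, -0.12, 0.65, 0], [0, -0.03, -0.12, 0.65, 0], [0, -0.03, -0.12, 0.65, 0], [0, -0.03, -0.12, 0.65, 0], [0, 0, 0, 0, 0]])

```text
time: 5.85
ee_pos: [0.4451, -0.1099, 0.1111]
tool_rot: [179.9, 0.0, 79.5]
contact_force: [-1.0, -0.6, -0.7]
gripper_width: 0.0142
finger_force: 8.0
```

send_rows(deltas=[[0, -0.05, -0.25, 0.5, 0], [0, -0.05, -0.25, 0.5, 0], [0, -0.05, -0.25, 0.5, 0], [0, -0.05, -0.25, 0.5, 0], [0, -0.05, -0.25, 0.5, 0], [0, -0.05, -0.25, 0.5, 0], [0, -0.05, -0.25, 0.5, 0], [0, -0.05, -0.25, 0.5, 0], [0, 0, 0, 0, 0]])

```text
time: 6.98
ee_pos: [0.441, -0.13, 0.151]
tool_rot: [179.9, 0.0, 79.5]
contact_force: [-0.7, 0.4, -0.6]
gripper_width: 0.0139
finger_force: 8.0
```

Run:
```python
from h import *
im,P,R,c=cloud("side");cv2.imwrite("pics/side2.png",cv2.resize(im[80:310,220:460,::-1],None,fx=2.5,fy=2.5))
```

```text
(no output)
```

View pics/side2.png

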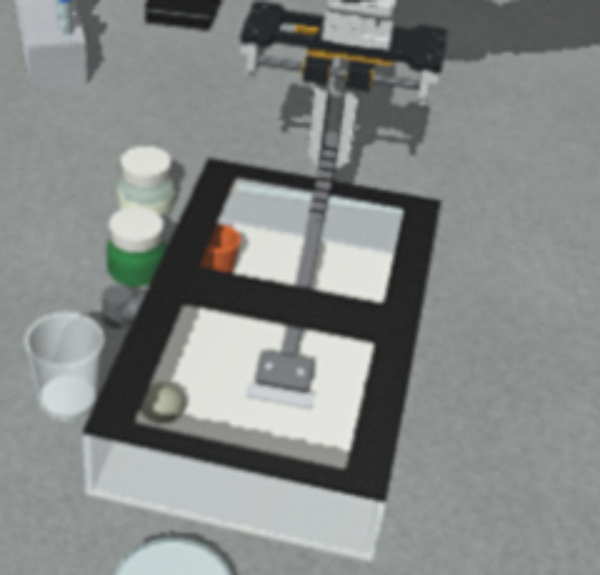

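The scraper stands through opening A with its blade on the floor of half B. The handle runs from about (330,80) to the blade at (282,395), and nothing is being forced. I'll keep lifting.

send_rows(deltas=[[0, -0.03, -0.1, 0.6, 0], [0, -0.03, -0.1, 0.6, 0], [0, 0, -0.1, 0.6, 0], [0, 0, 0, 0.6, 0], [0, 0, 0, 0.6, 0], [0, 0, 0, 0.6, 0], [0, 0, 0, 0.6, 0], [0, 0, 0, 0.6, 0], [0, 0, 0, 0.6, 0], [0, 0, 0, 0.6, 0], [0, 0, 0, 0, 0]])

```text
time: 8.4
ee_pos: [0.4404, -0.1328, 0.2111]
tool_rot: [179.9, 0.0, 79.5]
contact_force: [0.2, -0.8, 0.3]
gripper_width: 0.0141
finger_force: 8.0
```

Run:
```python
from h import *
im,P,R,c=cloud("side");cv2.imwrite("pics/side3.png",cv2.resize(im[40:310,220:460,::-1],None,fx=2.2,fy=2.2))
```

```text
(no output)
```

View pics/side3.png

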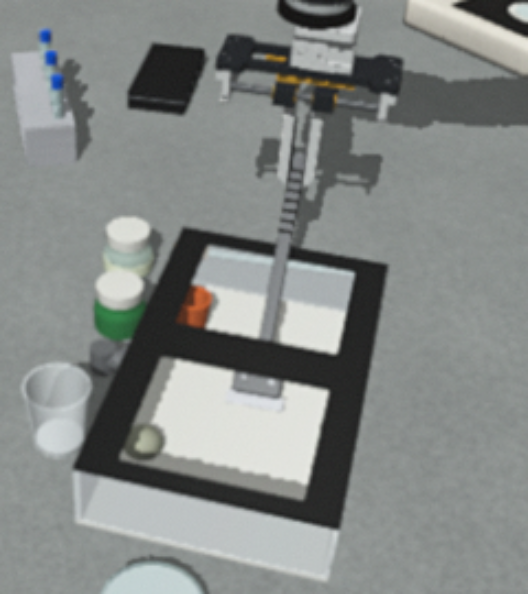

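The angle is now about 47°, and the cross-piece at (258,383) is going under the brace. I'll raise another 4 cm and check.

send_rows(deltas=[[0, 0, 0, 0.5, 0], [0, 0, 0, 0.5, 0], [0, 0, 0, 0.5, 0], [0, 0, 0, 0.5, 0], [0, 0, 0, 0.5, 0], [0, 0, 0, 0.5, 0], [0, 0, 0, 0.5, 0], [0, 0, 0, 0.5, 0], [0, 0, 0, 0, 0]])

```text
time: 9.57
ee_pos: [0.4403, -0.1328, 0.251]
tool_rot: [179.9, 0.0, 79.5]
contact_force: [0.7, -0.6, -0.6]
gripper_width: 0.0138
finger_force: 8.0
```

Run:
```python
from h import *
im,P,R,c=cloud("side");cv2.imwrite("pics/side4.png",cv2.resize(im[20:290,220:460,::-1],None,fx=2.2,fy=2.2))
im,P,R,c=cloud("scene");cv2.imwrite("pics/scene4.png",cv2.resize(im[40:300,90:350,::-1],None,fx=2.2,fy=2.2))
```

```text
(no output)
```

View pics/scene4.png

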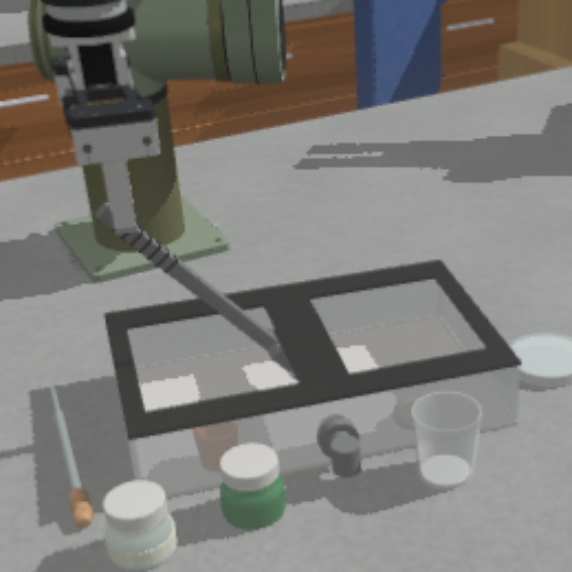

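The scraper now stays at about 45° in the grip and no longer follows the floor. The cross-piece at (285,360) is close to the brace edge, so I'll measure its angle and the clearance.

```bash
cat > m.py <<'E'
from h import *
d=np.array([np.sin(np.radians(12)),np.cos(np.radians(12))]); n=np.array([d[1],-d[0]])
for nm in("scene","side","wrist"):
    im,P,R,c=cloud(nm); ty=P[...,:2]@d-.125; tx=P[...,:2]@n-.466; z=P[...,2]
    mx=im.max(2).astype(int);mn=im.min(2).astype(int)
    s=(ty<.1)&(ty>-.21)&(abs(tx+.012)<.035)&(z>.012)&(z<.35)&(mx-mn<25)&(mx<150)&~((abs(z-.078)<.008)&((ty>-.035)|(ty<-.17)))
    print(nm,s.sum())
    for a in np.arange(-.2,.06,.015):
        m=s&(ty>=a)&(ty<a+.015)
        if m.sum()>5: print(round(a+.0075,3),"z",np.percentile(z[m],[5,50,95]).round(3),"tx",np.percentile(tx[m],[5,50,95]).round(3),m.sum())
E
python3 m.py
```

```text
scene 1198
-0.192 z [0.241 0.344 0.346] tx [-0.034 -0.017  0.02 ] 47
-0.178 z [0.231 0.248 0.291] tx [-0.016  0.001  0.014] 129
-0.162 z [0.216 0.259 0.296] tx [-0.001  0.011  0.014] 293
-0.147 z [0.194 0.212 0.281] tx [-0.008 -0.001  0.011] 114
-0.132 z [0.175 0.193 0.345] tx [-0.02  -0.003  0.001] 102
-0.117 z [0.157 0.173 0.188] tx [-0.011 -0.003 -0.   ] 87
-0.102 z [0.138 0.155 0.169] tx [-0.01  -0.003  0.   ] 77
-0.087 z [0.122 0.137 0.152] tx [-0.012 -0.004 -0.001] 78
-0.072 z [0.104 0.119 0.132] tx [-0.009 -0.004 -0.   ] 75
-0.057 z [0.085 0.1   0.116] tx [-0.012 -0.005 -0.   ] 72
-0.042 z [0.068 0.08  0.096] tx [-0.012 -0.005  0.011] 83
-0.027 z [0.046 0.058 0.067] tx [0.011 0.013 0.019] 37
side 1050
-0.192 z [0.016 0.033 0.058] tx [-0.01  -0.008 -0.007] 10
-0.178 z [0.24  0.251 0.329] tx [-0.039 -0.009 -0.003] 22
-0.162 z [0.231 0.245 0.307] tx [-0.029 -0.008 -0.   ] 103
-0.147 z [0.214 0.257 0.345] tx [-0.029 -0.011  0.004] 196
-0.132 z [0.197 0.336 0.347] tx [-0.038 -0.011  0.016] 335
-0.117 z [0.175 0.186 0.196] tx [-0.017 -0.01  -0.004] 68
-0.102 z [0.156 0.167 0.176] tx
[... 280 characters left out ...]
[0.025 0.244 0.245] tx [-0.031 -0.008 -0.001] 30
-0.178 z [0.244 0.249 0.318] tx [-0.016 -0.008  0.001] 746
-0.162 z [0.229 0.258 0.327] tx [-0.016 -0.008  0.001] 2338
-0.147 z [0.215 0.345 0.346] tx [-0.037 -0.016  0.017] 5476
-0.132 z [0.327 0.341 0.346] tx [-0.037 -0.009  0.019] 17781
-0.117 z [0.173 0.182 0.19 ] tx [-0.015 -0.009 -0.003] 493
-0.102 z [0.155 0.163 0.172] tx [-0.015 -0.009 -0.003] 409
-0.087 z [0.137 0.146 0.154] tx [-0.016 -0.01  -0.003] 372
-0.072 z [0.119 0.127 0.135] tx [-0.016 -0.01  -0.004] 312
-0.057 z [0.101 0.11  0.117] tx [-0.016 -0.011 -0.005] 248
-0.042 z [0.068 0.074 0.098] tx [-0.032 -0.011  0.01 ] 474
-0.027 z [0.045 0.046 0.047] tx [-0.04  -0.037  0.018] 16
```

The angle is 50°, and the bar's top line lies right at the brace edge. I'll firm the grip to hold this angle, slide 5 cm toward -y to clear the brace, then lift.

send_rows(deltas=[[0, -0.1, -0.5, 0, 0], [0, -0.1, -0.5, 0, 0], [0, 0, 0, 0, 0], [0, 0, 0, 0, 0], [0, -0.1, -0.5, 0, 0], [0, -0.1, -0.5, 0, 0], [0, -0.1, -0.5, 0, 0], [0, -0.1, -0.5, 0, 0], [0, -0.1, -0.5, 0, 0], [0, -0.1, -0.5, 0, 0], [0, -0.1, -0.5, 0, 0], [0, -0.1, -0.5, 0, 0], [0, 0, 0, 0, 0]], newtons=25)

```text
time: 11.45
ee_pos: [0.4299, -0.183, 0.2505]
tool_rot: [180.0, 0.0, 79.5]
contact_force: [0.3, 0.2, -0.5]
gripper_width: 0.0136
finger_force: 25.0
```

```bash
python3 m.py | grep -A25 side
```

```text
side 1139
-0.192 z [0.036 0.219 0.347] tx [-0.04  -0.012  0.006] 133
-0.178 z [0.19  0.335 0.346] tx [-0.037 -0.011  0.017] 276
-0.162 z [0.167 0.176 0.187] tx [-0.017 -0.01  -0.004] 66
-0.147 z [0.149 0.159 0.167] tx [-0.017 -0.011 -0.004] 59
-0.132 z [0.132 0.142 0.153] tx [-0.017 -0.011 -0.004] 62
-0.117 z [0.113 0.124 0.135] tx [-0.018 -0.011 -0.005] 62
-0.102 z [0.096 0.106 0.115] tx [-0.018 -0.011 -0.005] 55
-0.087 z [0.074 0.087 0.098] tx [-0.018 -0.012 -0.006] 66
-0.072 z [0.058 0.069 0.078] tx [-0.036 -0.013  0.009] 131
-0.057 z [0.054 0.059 0.063] tx [-0.031 -0.01   0.009] 62
wrist 27687
-0.192 z [0.216 0.345 0.346] tx [-0.043 -0.013  0.018] 11657
-0.178 z [0.2   0.339 0.346] tx [-0.035 -0.004  0.02 ] 11340
-0.162 z [0.166 0.175 0.183] tx [-0.014 -0.008 -0.002] 467
-0.147 z [0.148 0.156 0.164] tx [-0.015 -0.009 -0.002] 394
-0.132 z [0.13  0.138 0.147] tx [-0.015 -0.009 -0.002] 346
-0.117 z [0.112 0.12  0.128] tx [-0.016 -0.01  -0.003] 290
-0.102 z [0.094 0.102 0.11 ] tx [-0.016 -0.01  -0.003] 255
-0.087 z [0.068 0.075 0.09 ] tx [-0.032 -0.011  0.012] 757
-0.072 z [0.046 0.067 0.074] tx [-0.034 -0.009  0.013] 645
```

The angle held at 50° and the blade is now entirely inside opening A, clear of the brace. Next I'll lift it straight out.

send_rows(deltas=[[0, 0, 0, 0.5, 0], [0, 0, 0, 0.8, 0], [0, 0, 0, 1, 0], [0, 0, 0, 1, 0], [0, 0, 0, 1, 0], [0, 0, 0, 1, 0], [0, 0, 0, 1, 0], [0, 0, 0, 1, 0], [0, 0, 0, 1, 0], [0, 0, 0, 1, 0], [0, 0, 0, 1, 0], [0, 0, 0, 1, 0], [0, 0, 0, 1, 0], [0, 0, 0, 1, 0], [0, 0, 0, 0.8, 0], [0, 0, 0, 0.5, 0], [0, 0, 0, 0, 0], [0, 0, 0, 0, 0]])

```text
time: 13.85
ee_pos: [0.4299, -0.1825, 0.396]
tool_rot: [-180.0, -0.0, 79.5]
contact_force: [0.4, 0.5, -0.4]
gripper_width: 0.0138
finger_force: 25.0
```

Run:
```python
from h import *
im,P,R,c=cloud("scene");cv2.imwrite("pics/scene5.png",cv2.resize(im[0:300,60:400,::-1],None,fx=2,fy=2))
im,P,R,c=cloud("wrist"); d=np.array([.208,.978]); n=np.array([.978,-.208])
ty=P[...,:2]@d-.125; tx=P[...,:2]@n-.466; z=P[...,2]; m=(abs(tx+.012)<.035)&(z>.1)&(z<.33)&(ty>-.17)&(ty<0)
print("lowest",np.percentile(z[m],[0,1,5,50]),"ty max",ty[m].max())
```

```text
lowest [0.18184372 0.18954268 0.20312054 0.24576266] ty max -0.06267045205850313
```

View pics/scene5.png

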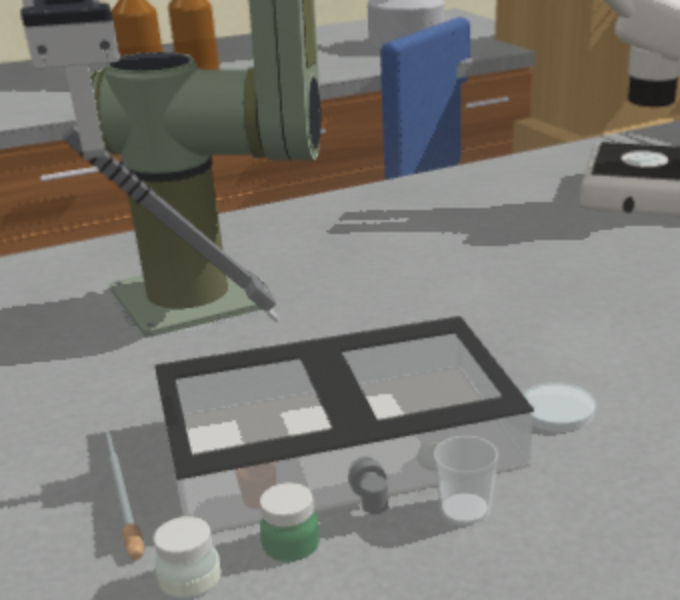

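The scraper is held clear of the tank with its blade tip at (275,318), z≈0.18, 10 cm above the tank's top. The other objects are where they were, so I'll hand in.

```bash
python3 -c "
from cell import robot
print(robot.close_job())"
```

```text
the job is handed in; nothing more can be done
None
```

I drew the scraper out slantwise through opening A, handle first, and handed the job in with it held still in the gripper, its lowest point about 10 cm above the tank's top; I haven't seen the verdict.

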